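# Clamp a slide case on the bench mixer

## Task

Load the slide case (the long grey box on the right) into the nest of the bench mixer, flat, right way up and lengthwise, then press the clamp's handle down fully home against its stop so that the pad bears firmly on the lid and holds it. The stiff toggle clamp was left in an unknown position: feel out where its handle stands, and raise it first if the arm is in the way. Be gentle with the case, do not force it against the clamp, leave the other things where they are, and let go of everything at the end.

Things in the scene. Friction and masses are not known exactly. Their poses are not given: they have to be found in the camera images.
- slide_case: The part: closed grey plastic slide case lying flat on the bench right of the mixer, 112 long (x) x 56 wide (y) x 40 high (z) mm, dark seam, paper label near one end of the lid, 0.2 to 0.45 kg. Origin: centre of the underside, z up. Either end may point to the clamp.
- mixer: Bench mixer, fixed: white housing 245 x 130 x 40 mm with a raised aluminium nest on top. Origin at bench level under the nest's centre; x runs lengthwise from the clamp to the free end, y across, z up. Housing from x = -170 to +75 mm, y = -65 to +65 mm.
- nest (a point): Centre of the nest's floor, 50 mm over the bench, axes as the mixer's. Lips 8 mm high leave a pocket 120 mm (x) by 64 mm (y): the case lies in it lengthwise with 4 mm to spare all round. Long-side lips stand only 30 to 54 mm either side of the middle, end lips only in the middle.
- clamp: Stiff steel toggle clamp on the mixer. This is the pose of its fixed bracket, equal to the mixer's frame; it does not tell how handle and arm stand. Bracket: cheek plates x = -139 to -76 mm, y = -16 to +16, top 122 mm over the bench. Handle and hold-down arm move in the plane y = 0, linked: the arm's angle above level is 1.25 times the handle's.
- handle_pivot (a point): Fixed axis (along y) of the handle, 110 mm over the bench, axes as the mixer's. Straight bar 125 mm long towards -x; from 60 mm out a black rubber grip 16 mm wide (y), 18 deep. Angle: 0 = level at its hard stop, locked; rises to 1.40 rad, hard stop, fully open. Starts anywhere between; stiff, stays where left (9 N at 100 mm moves it, about 16 N over the case). Never springs back.
- holddown_pivot (a point): Fixed axis (along y) of the hold-down arm, 110 mm over the bench, axes as the mixer's. Bar 16 mm wide, 14 deep, 94 mm long, level to +x when shut; 1.75 rad up, leaning back, when open. Under it, 85 mm out, a rubber pad 24 mm across, its face 26 mm below the bar's middle line, on a 1 N/mm spring: shut on the case it is pushed in 6 mm and bears with 6 N, less if the handle is not quite home.
- mailer: bystander: small grey slide mailer, 84 x 32 x 22 mm, flat on the bench; origin at its underside
- reagent: bystander: amber bottle, 60 mm diameter, 130 mm high; origin at its underside
- jar: bystander: white jar, 68 mm diameter, 75 mm high; origin at its underside
- beaker: bystander: glass beaker, 80 mm diameter, 95 mm high; origin at its underside
- dishes: bystander: stack of three petri dishes, 90 mm diameter, 44 mm high; origin at its underside
- tube_rack: bystander: rack of capped tubes, 60 x 150 x 94 mm; origin at its underside
- timer: bystander: black bench timer, 45 x 75 x 17 mm; origin at its underside
- clicker: bystander: steel tally counter, 52 mm diameter, 48 mm high; origin at its underside

How it is judged:
On the way:
1. the case lies in the nest with the clamp not yet touching it (horizontal distance between slide_case and mixer below 0.009 m and z of slide_case in the frame of mixer below 0.054 m and angle between the x axis of slide_case and the x axis of mixer, either way round below 0.15 rad and contact force between slide_case and clamp below 0.5 N), for 0.2 s.
At the end, for the whole second after the job is handed in: The slide case lies flat and upright in the nest (centre within 9 mm, lengthwise within 0.15 rad, tilt under 0.06 rad, underside on the nest floor), at rest, and the clamp's pad bears on its lid with more than 3.5 N (about 6 N with the handle home) (horizontal distance between slide_case and mixer below 0.009 m and z of slide_case in the frame of mixer between 0.046 and 0.053 m and angle between the x axis of slide_case and the x axis of mixer, either way round below 0.15 rad and angle between slide_case's own z axis and vertical below 0.06 rad and contact force between slide_case and clamp above 3.5 N and linear speed of slide_case below 0.02 m/s); the robot touches nothing.
It fails at once if the case is forced against the clamp with more than 35 N (contact force between slide_case and clamp above 35 N).
It fails at once if a bystander is shifted by more than 30 mm (distance of any of mailer, reagent, jar, beaker, dishes, tube_rack, timer, clicker from where it was at the start of the episode above 0.03 m).
It also fails if it takes over 72 s, if anything falls off the work surface, if the arm or the gripper's body presses on something with over 40 N, if the wrist force passes 120 N, or if a joint passes its speed limit or range.

## Robot

A 7-joint arm with a two-finger parallel gripper is mounted at the origin on the work surface. World frame = base frame: x ahead of the robot, y to its left, z up, the work surface at z = 0. Lengths are in m, angles in rad, forces in N, time in s.
With the tool pointing down it reaches from about 0.4 to 0.85 m from the base axis. Payload 10.4 kg.
Tool frame: the origin (TCP) lies at the very end of the fingers, on their centre line; the grasp point (between the pads) lies 19 mm behind it; x points along the fingers, y is the direction in which the jaws open and shut, and the axes are right-handed (so a half turn about x gives the same grasp; the last joint's range is limited). The gripper opens to 85 mm and grips with 20 to 120 N. Pads are 22 mm wide; open, the fingers measure 114 mm over their backs; the gripper's body (76 mm by 85 mm) begins 54 mm behind the grasp point. The pads swing forward as they close: fully open they stand 13 mm farther back than shut.
Start: joints at [1.188, 0.332, -0.065, 1.46, 0.022, 1.35, -0.088], TCP at [0.22, -0.585, 0.205] pointing down, gripper open.
Joint ranges: [-2.6, 2.6], [-0.5, 2.12], [-1.47, 1.34], [0.16, 2.42], [-1.27, 4.41], [0.06, 2.06], [-2.6, 2.6]. Speed limits (rad/s): [2.22, 2.22, 2.79, 2.79, 3.14, 3.14, 3.14].

## Interface

Orientations are given as a unit quaternion [x, y, z, w].
In Python, from workcell import monitor, camera, ticket, regions_of gives the robot as it stands.
- The arm moves only by the tool step_arm, never from a script. Its argument "increments" is a list of rows, each a list of 5 numbers: the finger opening in m, from 0 to 0.0854, then the shift along the world's x, y, z in m, then the turn about the world's z in rad. A call has 1 to 12 rows; each row shifts and turns the commanded pose from where the row before left it; what a row does not reach is not made up. A row lasts 1/12 s, in which the tool goes at most 41.7 mm and 7.16 degrees, less where a joint would pass 70% of its speed; a pose out of reach is approached as far as the arm can. A call with a gripper value outside its range is refused whole. The fingers move at their own pace and stop on an object; "force" is the grip in N (left out, the last holds). Time passes only in rows, so rows that do not move let the fingers close. It gives the time, the measured TCP pose, the force and the opening at its end, in the units of the state.
- monitor.get_obs(): the state, without advancing time (a new reading comes with each control period).
- camera(name): name is "scene" or "side" or "wrist"; returns a dict with "color" (480x640x3 uint8, red, green, blue), "range_z" (480x640 float32, m along the optical axis (not along the pixel's ray), 0 where there is no reading), "fx", "fy", "cx", "cy" (pixels), "cam_to_world" (4x4, takes a point from camera to world coordinates). Camera axes: x right, y up, looking along -z (the intrinsics and any distortion apply to the point x, -y, -z); pixel columns grow to the right and rows downward; lengths in m; the calibration is good to about 2 mm. A picture is of the moment at which its call begins.
- ticket.hand_in(): hands the job in, once; it reports no verdict.
Trained networks look in a picture, given as the dict that the camera call returned (one of the last four; its "shot" number tells which), for a name from the list of things; names that differ only in an ending like _2 or _b are one class to them, and where a whole thing is asked for, a point or a joint stands for the part that bears it (a point fixed in the world has none). Each returns a list of dicts, best first, with "p" (0 to 1); they miss things now and then, are a little off and sometimes report something else, mostly with a low value. They report only what shows in the picture. A call takes as long as a camera call.
- regions_of(picture, query): "region" (480x640 bool, what is visible of it) and "centre" ([row, column] in pixels, amid what is visible of it).
The state is a dict: "clock": time; "joint_pos": joint angles; "joint_velocities": joint speeds; "tau": joint torques, N m; "position": TCP position; "ee_rot": TCP orientation; "ft_force": force on the tool from outside, world axes, zero at the start; "torque": the same for the moment, N m; "grip_width": opening from 0.0 (shut) to 1.0 (fully open).
Only numpy, scipy, OpenCV 4.12 (cv2) and the standard library are available. Lean on these libraries where they do the work, as an engineer would, in place of code of your own. Each camera call takes 0.05 s, during which the arm holds its last target. There are 200 camera calls.

## Working session

There is one attempt and no reset: what is moved stays moved. The work goes in short steps, Python scripts to look and compute and a tool call to move; the robot and the scene stay as the last step left them, time stands still between calls to the robot, and variables do not carry over. Pictures are saved under pics/ and viewed, about 8 in all and at most 12, crops included, and the job is handed in when it is done.

Besides the shell and the picture viewer there is one more tool, called after "Call:" as a command line: name --pt "numbers of a row" for each row, then --argument value for the rest. step_arm: Moves the arm, as the interface text tells. Its arguments: {"type":"object","properties":{"increments":{"type":"array"},"force":{"type":"number"}},"required":["increments"]}

```bash
mkdir -p pics; cat > h.py <<'E'
import numpy as np,cv2
from workcell import monitor,camera,ticket,regions_of
def cloud(p):
    z=p["range_z"];v,u=np.mgrid[:480,:640]
    P=np.stack([(u-p["cx"])/p["fx"]*z,-(v-p["cy"])/p["fy"]*z,-z,np.ones_like(z)],-1)
    W=P@np.array(p["cam_to_world"]).T
    W[z<=0]=np.nan
    return W[...,:3]
def save(p,n): cv2.imwrite(f"pics/{n}.png",p["color"][...,::-1])
def rect(W,zlo,zhi,m):
    q=W[m&(W[...,2]>zlo)&(W[...,2]<zhi)]
    return q
E
python3 - <<'E'
from h import *
o=monitor.get_obs();print({k:np.round(v,3) for k,v in o.items()})
for n in ["scene","side"]:
    p=camera(n);save(p,n+"0");W=cloud(p)
    print(n,np.round(p["cam_to_world"],3).tolist(),[k for k in p])
    for q in ["slide_case","mixer","clamp","mailer","handle_pivot"]:
        for r in regions_of(p,q)[:2]:
            m=r["region"];w=W[m];w=w[~np.isnan(w[:,0])]
            if len(w): print(q,round(r["p"],2),np.round(r["centre"]),m.sum(),np.round(np.percentile(w,[2,50,98],axis=0),3).tolist())
E
```

```text
{'clock': np.float64(0.0), 'joint_pos': array([ 1.188,  0.333, -0.065,  1.461,  0.022,  1.35 , -0.088]), 'joint_velocities': array([-0.001, -0.   , -0.   , -0.   ,  0.001,  0.002,  0.001]), 'tau': array([-1.0000e-03, -6.2544e+01,  4.8000e-02, -3.9161e+01,  1.6000e-02,
        1.0000e-02,  0.0000e+00]), 'position': array([ 0.22 , -0.585,  0.205]), 'ee_rot': array([-0.696, -0.127,  0.696, -0.126]), 'ft_force': array([-0.111,  0.423, -0.045]), 'torque': array([-0.069, -0.023, -0.011]), 'grip_width': np.float64(1.002)}
scene [[-0.8, -0.442, 0.406, 1.08], [0.6, -0.593, 0.537, 0.72], [0.003, 0.673, 0.74, 1.077], [0.0, 0.0, 0.0, 1.0]] ['color', 'range_z', 'fx', 'fy', 'cx', 'cy', 'cam_to_world', 'shot']
slide_case 0.81 [197. 262.] 757 [[0.509, -0.324, -0.001], [0.566, -0.276, 0.037], [0.617, -0.244, 0.044]]
slide_case 0.56 [270. 342.] 1117 [[0.554, 0.022, 0.043], [0.58, 0.135, 0.114], [0.596, 0.264, 0.136]]
mixer 0.61 [266. 322.] 2758 [[0.495, -0.048, 0.002], [0.594, 0.069, 0.04], [0.639, 0.19, 0.062]]
mixer 0.41 [268. 343.] 1090 [[0.553, 0.019, 0.044], [0.579, 0.132, 0.115], [0.597, 0.267, 
[... 494 characters left out ...]

slide_case 0.66 [184. 348.] 850 [[0.498, -0.317, 0.002], [0.552, -0.271, 0.037], [0.611, -0.243, 0.043]]
mixer 0.69 [269. 311.] 1472 [[0.545, 0.026, 0.043], [0.567, 0.138, 0.115], [0.591, 0.271, 0.134]]
mixer 0.61 [268. 330.] 3428 [[0.485, -0.039, 0.007], [0.536, 0.094, 0.04], [0.631, 0.196, 0.058]]
clamp 0.67 [272. 312.] 1551 [[0.544, 0.021, 0.042], [0.567, 0.136, 0.115], [0.592, 0.27, 0.135]]
mailer 0.88 [212. 279.] 407 [[0.691, -0.17, -0.002], [0.716, -0.12, 0.02], [0.746, -0.084, 0.025]]
mailer 0.23 [154. 309.] 569 [[0.653, -0.42, 0.005], [0.681, -0.376, 0.049], [0.714, -0.363, 0.077]]
handle_pivot 0.64 [270. 310.] 1441 [[0.546, 0.026, 0.043], [0.567, 0.139, 0.116], [0.59, 0.27, 0.135]]
```

```bash
python3 - <<'E'
import cv2,numpy as np
a=cv2.imread("pics/scene0.png")[130:380,180:480];b=cv2.imread("pics/side0.png")[130:380,180:480]
cv2.imwrite("pics/v1.png",cv2.resize(np.vstack([np.hstack([a,b])]),(0,0),fx=1.33,fy=1.33,interpolation=cv2.INTER_CUBIC))
E
```

```text
(no output)
```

View pics/v1.png

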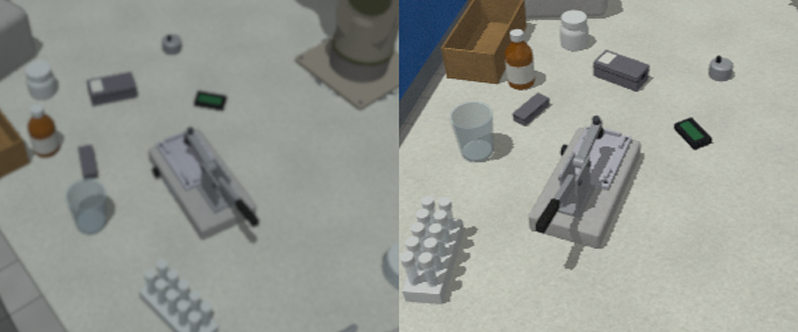

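View pics/scene0.png

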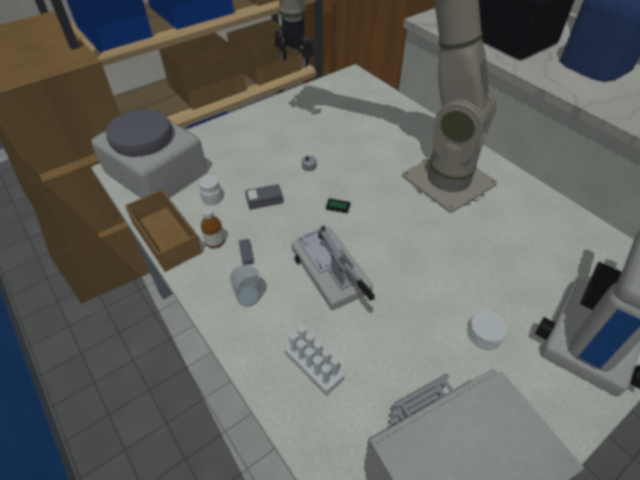

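The pictures show the clamp nearly shut: the handle (scene pixel 365,290) is almost level and the arm lies over the nest (325,240). The case lies right of it at about (262,197), clear of the other things. Next I'll fit the poses.

```bash
cat >> h.py <<'E'
def box(q):
    q=q[:,:2].astype(np.float32)
    for _ in range(1):
        c=q.mean(0); 
    (c,s,a)=cv2.minAreaRect(q*1000)
    return np.round(c,1),np.round(s,1),round(a,1)
def mask(p,q,i=0):
    r=regions_of(p,q); return r[i]["region"] if r else np.zeros((480,640),bool)
def clean(m): return cv2.morphologyEx(m.astype(np.uint8),cv2.MORPH_OPEN,np.ones((3,3)))>0
E
python3 - <<'E'
from h import *
for n in ["scene","side"]:
    p=camera(n);W=cloud(p);c=cv2.dilate(mask(p,"clamp").astype(np.uint8),np.ones((5,5)))>0
    x,y,z=[W[...,i] for i in range(3)]
    m=clean((z>.034)&(z<.046)&(x>.45)&(x<.66)&(y>-.36)&(y<-.2)); print(n,"case",box(W[m]),np.nanmedian(z[m]))
    m=clean((z>.034)&(z<.0445)&(x>.43)&(x<.7)&(y>-.1)&(y<.3)&~c); print("housing",box(W[m]),np.nanmedian(z[m]),m.sum())
    m=clean((z>.0465)&(z<.053)&(x>.43)&(x<.7)&(y>-.1)&(y<.3)&~c); print("floor",box(W[m]),m.sum())
    m=clean((z>.066)&(x>.45)&(x<.7)&(y>-.1)&(y<.33)); q=W[m]
    l=cv2.fitLine(q[:,:2].astype(np.float32),cv2.DIST_HUBER,0,.01,.01).ravel();print("clampline",l.round(4))
    d=l[:2]*np.sign(l[1]); t=(q[:,:2]-l[2:])@d
    for a in np.arange(t.min(),t.max(),.015):
        k=(t>=a)&(t<a+.015); 
        if k.any(): print((l[2:]+d*(a+.0075)).round(3),np.percentile(q[k,2],[5,50,98]).round(3),k.sum())
E
```

```text
scene case (array([ 559.4, -287.2]), array([ 64. , 111.7]), 68.4) 0.03967369654383046
housing (array([562.7,  67.2]), array([245.8, 129. ]), 81.5) 0.03937923113718256 891
floor (array([572.9,  19.2]), array([137.8,  56.2]), 81.4) 334
clampline [0.1362 0.9907 0.5774 0.149 ]
[0.559 0.012] [0.106 0.12  0.142] 17
[0.561 0.027] [0.101 0.129 0.143] 63
[0.563 0.042] [0.12  0.127 0.131] 36
[0.565 0.056] [0.116 0.124 0.13 ] 36
[0.567 0.071] [0.113 0.121 0.126] 36
[0.569 0.086] [0.113 0.118 0.124] 38
[0.571 0.101] [0.07  0.116 0.123] 91
[0.573 0.116] [0.073 0.107 0.123] 111
[0.575 0.131] [0.072 0.107 0.124] 74
[0.577 0.146] [0.073 0.112 0.124] 83
[0.579 0.161] [0.087 0.115 0.121] 60
[0.581 0.175] [0.108 0.119 0.126] 29
[0.583 0.19 ] [0.111 0.122 0.126] 27
[0.585 0.205] [0.114 0.125 0.128] 28
[0.587 0.22 ] [0.117 0.127 0.13 ] 36
[0.589 0.235] [0.119 0.13  0.134] 45
[0.591 0.25 ] [0.12  0.131 0.136] 33
[0.593 0.265] [0.122 0.132 0.137] 54
side case (array([ 554.7, -284.7]), array([ 61.1, 114.7]), 69.2) 0.03966154454406301
housing (array([558.2,  68.3]), array([245.1, 129.4]), 81.3) 0.03942407598916098 1379
floor (array([531.6,  24. ]), array([144.1,  54.1]), 83.5) 594
clampline [0.1528 0.9883 0.5646 0.1283]
[0.547 0.018] [0.1   0.125 0.143] 37
[0.55  0.033] [0.1   0.129 0.142] 75
[0.552 0.048] [0.117 0.126 0.13 ] 41
[0.554 0.062] [0.116 0.123 0.127] 45
[0.557 0.077] [0.115 0.121 0.125] 46
[0.559 0.092] [0.113 0.118 0.121] 48
[0.561 0.107] [0.076 0.115 0.122] 144
[0.564 0.122] [0.072 0.108 0.123] 106
[0.566 0.136] [0.07  0.111 0.123] 73
[0.568 0.151] [0.074 0.112 0.123] 135
[0.57  0.166] [0.097 0.119 0.122] 46
[0.573 0.181] [0.109 0.121 0.124] 36
[0.575 0.196] [0.111 0.123 0.127] 35
[0.577 0.211] [0.115 0.126 0.129] 33
[0.58  0.225] [0.118 0.128 0.13 ] 46
[0.582 0.24 ] [0.119 0.13  0.132] 51
[0.584 0.255] [0.121 0.132 0.135] 51
[0.586 0.27 ] [0.12  0.13  0.136] 71
```

Call:
step_arm --pt "0.085 0.026 0.025 0.012 0.088" --pt "0.085 0.026 0.025 0.012 0.088" --pt "0.085 0.026 0.025 0.012 0.088" --pt "0.085 0.026 0.025 0.012 0.088" --pt "0.085 0.026 0.025 0.012 0.088" --pt "0.085 0.026 0.025 0.012 0.088" --pt "0.085 0.026 0.025 0.012 0.088" --pt "0.085 0.026 0.025 0.012 0.088" --pt "0.085 0.026 0.025 0.0 0.088" --pt "0.085 0.026 0.025 0.0 0.088" --pt "0.085 0.026 0.025 0.0 0.088" --pt "0.085 0.026 0.025 0.0 0.093"

```text
clock: 1.8
position: [0.5331, -0.2837, 0.3016]
ee_rot: [0.535, 0.462, -0.535, 0.462]
ft_force: [0.5, -0.1, -0.4]
grip_width: 0.996
```

```bash
cat >> h.py <<'E'
from scipy.spatial.transform import Rotation as Rn
def pose():
    o=monitor.get_obs();y=Rn.from_quat(o["ee_rot"]).as_matrix()[:,1]
    print("t",round(float(o["clock"]),2),"tcp",np.round(o["position"],4),"jaw",round(float(np.degrees(np.arctan2(y[1],y[0]))),2),"f",np.round(o["ft_force"],1),"grip",round(float(o["grip_width"])*85.4,1),"q",np.round(o["joint_pos"],2))
    return o
E
python3 - <<'E'
from h import *
pose()
p=camera("wrist");save(p,"w1");W=cloud(p)
x,y,z=[W[...,i] for i in range(3)]
m=clean((z>.030)&(z<.05)&(x>.45)&(x<.66)&(y>-.37)&(y<-.2)); print("case",box(W[m]),np.nanmedian(z[m]),m.sum())
E
```

```text
t 1.8 tcp [ 0.5331 -0.2837  0.3016] jaw -8.36 f [ 0.5 -0.1 -0.4] grip 85.1 q [ 0.75  0.29 -0.43  1.34  0.12  1.54  0.18]
case (array([ 558., -286.]), array([ 56.1, 113.1]), 69.4) 0.039849622108984406 4806
```

View pics/w1.png

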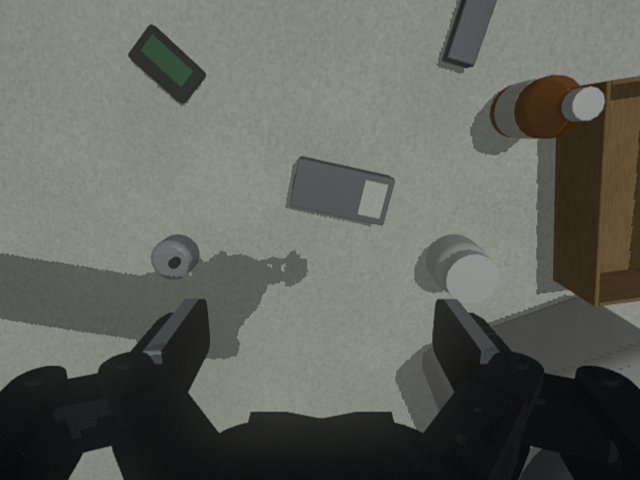

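The case shows at wrist pixel (340,190), 113 x 56 mm as it should be, with its centre at (0.558, -0.286) and its long axis at 159.4°. The jar and clicker leave the fingers room. Next I'll go over the mixer.

Call:
step_arm --pt "0.085 0.001 0.033 0.004 0" --pt "0.085 0.001 0.033 0.004 0" --pt "0.085 0.001 0.033 0.004 0" --pt "0.085 0.001 0.033 0.004 0" --pt "0.085 0.001 0.033 0.004 0" --pt "0.085 0.001 0.033 0.004 0" --pt "0.085 0.001 0.033 0.004 0" --pt "0.085 0.001 0.033 0.004 0" --pt "0.085 0.001 0.033 0.004 0" --pt "0.085 0.001 0.033 0.004 0" --pt "0.085 0.001 0.033 0.004 0" --pt "0.085 0 0 0 0"

```text
clock: 2.85
position: [0.5421, 0.0858, 0.3465]
ee_rot: [0.535, 0.464, -0.533, 0.463]
ft_force: [-0.1, -0.4, 0.4]
grip_width: 0.996
```

```bash
cat >> h.py <<'E'
def mixer(n,p):
    W=cloud(p);x,y,z=[W[...,i] for i in range(3)]
    reg=(x>.43)&(x<.7)&(y>-.1)&(y<.22)
    m=clean((z>.030)&(z<.070)&reg); print("housing",box(W[m]),m.sum())
    c,s=np.cos(np.radians(-98.6)),np.sin(np.radians(-98.6))
    return W,np.array([[c,s],[-s,c]])
E
python3 - <<'E'
from h import *
pose()
p=camera("wrist");save(p,"w2");W,R=mixer("w",p)
O=np.array([.5534,.0207]);L=(W[...,:2]-O)@R.T;z=W[...,2]
m=clean((z>.062)&(abs(L[...,1])<.03)&(L[...,0]<.04)&(L[...,0]>-.3))
for a in np.arange(-.27,.04,.015):
    k=m&(L[...,0]>=a)&(L[...,0]<a+.015)
    if k.any(): print(round(a+.0075,4),"z",np.percentile(z[k],[5,50,98]).round(3),"y",np.percentile(L[k][:,1],[2,50,98]).round(4),k.sum())
# lips
for lo,hi in [(.0555,.0605),(.047,.053)]:
    m=clean((z>lo)&(z<hi)&(abs(L[...,0])<.09)&(abs(L[...,1])<.06)); print("lvl",lo,np.percentile(L[m],[.5,5,50,95,99.5],axis=0).round(4).T.tolist(),m.sum())
E
```

```text
t 2.85 tcp [0.5421 0.0858 0.3465] jaw -8.07 f [-0.1 -0.4  0.4] grip 85.1 q [ 0.35  0.18 -0.68  1.39  0.11  1.61 -0.46]
housing (array([564.5,  69.3]), array([242.5, 137.4]), 82.0) 16526
-0.2475 z [0.13  0.133 0.135] y [-0.0072  0.0006  0.0082] 97
-0.2325 z [0.129 0.132 0.134] y [-0.0071  0.0003  0.0083] 340
-0.2175 z [0.126 0.13  0.132] y [-0.0073  0.0004  0.0083] 336
-0.2025 z [0.125 0.128 0.13 ] y [-0.0071  0.0003  0.008 ] 311
-0.1875 z [0.117 0.125 0.128] y [-0.006  -0.      0.0073] 227
-0.1725 z [0.12  0.123 0.125] y [-0.0044  0.0003  0.0052] 184
-0.1575 z [0.12  0.121 0.123] y [-0.0043  0.0006  0.0055] 167
-0.1425 z [0.098 0.119 0.122] y [-0.0146  0.0005  0.0142] 226
-0.1275 z [0.08  0.118 0.123] y [-0.0174  0.0027  0.0185] 352
-0.1125 z [0.076 0.121 0.123] y [-0.0149  0.0121  0.0159] 191
-0.0975 z [0.083 0.118 0.123] y [-0.0148  0.0036  0.0156] 326
-0.0825 z [0.43  0.459 0.47 ] y [-0.0099  0.0068  0.028 ] 10190
-0.0675 z [0.395 0.452 0.463] y [-0.0292 -0.0102  0.0284] 13593
-0.0525 z [0.122 0.401 0.446] y [-0.0062  0.0229  0.0292] 1006
-0.0375 z [0.123 0.125 0.127] y [-0.0071  0.0003  0.0078] 218
-0.0225 z [0.126 0.127 0.129] y [-0.0069  0.0005  0.008 ] 216
-0.0075 z [0.107 0.133 0.142] y [-0.0094  0.0002  0.0095] 277
0.0075 z [0.108 0.13  0.142] y [-0.0104 -0.0044  0.0117] 73
lvl 0.0555 [[-0.067, -0.0657, 0.0306, 0.0639, 0.0649], [-0.0371, -0.0369, -0.0034, 0.0375, 0.0385]] 683
lvl 0.047 [[-0.0703, -0.063, -0.0022, 0.0581, 0.0673], [-0.0451, -0.0423, -0.0081, 0.0431, 0.0462]] 5511
```

View pics/w2.png

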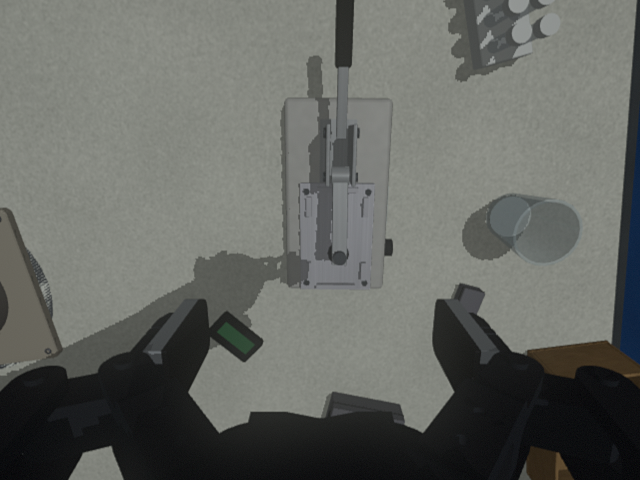

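The handle (343,40) and arm lie along the mixer's middle line. The handle stands at about 0.134 rad, and its pivot is at mixer x ≈ -0.127. I'll grip the handle from above at r = 100 mm.

Call:
step_arm --pt "0.085 0.0076 0.0266 -0.012 -0.009" --pt "0.085 0.0076 0.0266 -0.012 0" --pt "0.085 0.0076 0.0266 -0.012 0" --pt "0.085 0.0076 0.0266 -0.012 0" --pt "0.085 0.0076 0.0266 -0.012 0" --pt "0.085 0.0076 0.0266 -0.012 0" --pt "0.085 0 0 -0.03 0" --pt "0.085 0 0 -0.035 0" --pt "0.085 0 0 -0.035 0" --pt "0.085 0 0 -0.035 0" --pt "0.085 0 0 -0.035 0" --pt "0.085 0 0 0 0"

```text
clock: 3.9
position: [0.5856, 0.234, 0.096]
ee_rot: [-0.535, -0.459, 0.542, -0.457]
ft_force: [0.3, -0.4, -0.7]
grip_width: 0.996
```

```bash
python3 -c "
from h import *
pose()"
```

```text
t 3.9 tcp [0.5856 0.234  0.096 ] jaw -9.19 f [ 0.3 -0.4 -0.7] grip 85.0 q [ 0.06  0.52 -0.69  1.54  0.34  1.22 -0.85]
```

Call:
step_arm --pt "0.085 0.002 0.011 0.006 0.01" --pt "0.02 0 0 0 0" --pt "0.008 0 0 0 0" --pt "0.008 0 0 0 0" --pt "0.008 0 0 0 0" --pt "0.008 0 0 0 0" --pt "0.008 0 0 0 0" --pt "0.008 0 0 0 0" --pt "0.008 0 0 0 0" --force 50

```text
clock: 4.65
position: [0.5907, 0.2485, 0.1094]
ee_rot: [0.536, 0.461, -0.536, 0.461]
ft_force: [0.4, 0.4, -0.0]
grip_width: 0.096
```

```bash
python3 -c "
from h import *
pose()
for th in np.linspace(.134,1.40,13): print(round(th,3),np.round([.1*np.cos(th)*.1495,.1*np.cos(th)*.9888,.1*np.sin(th)],4))"
```

```text
t 4.65 tcp [0.5907 0.2485 0.1094] jaw -8.55 f [ 0.4  0.4 -0. ] grip 8.2 q [ 0.04  0.53 -0.69  1.5   0.35  1.24 -0.85]
0.134 [0.0148 0.098  0.0134]
0.24 [0.0145 0.0961 0.0237]
0.345 [0.0141 0.0931 0.0338]
0.45 [0.0135 0.089  0.0435]
0.556 [0.0127 0.084  0.0528]
0.662 [0.0118 0.078  0.0614]
0.767 [0.0108 0.0712 0.0694]
0.872 [0.0096 0.0636 0.0766]
0.978 [0.0084 0.0552 0.0829]
1.084 [0.007  0.0463 0.0884]
1.189 [0.0056 0.0368 0.0928]
1.294 [0.0041 0.027  0.0962]
1.4 [0.0025 0.0168 0.0985]
```

```bash
python3 - <<'E'
from h import *
pose()
p=camera("wrist");s=camera("side")
a=p["color"][:,:,::-1]
b=cv2.resize(s["color"][180:380,220:400,::-1],(432,480))
cv2.imwrite("pics/v4.png",cv2.resize(np.hstack([a,b]),(800,358)))
W=cloud(s);O=np.array([.554,.0216]);c,sn=np.cos(np.radians(-98.6)),np.sin(np.radians(-98.6))
L=(W[...,:2]-O)@np.array([[c,sn],[-sn,c]]).T
E
```

```text
t 4.65 tcp [0.5907 0.2485 0.1094] jaw -8.55 f [ 0.4  0.4 -0. ] grip 8.2 q [ 0.04  0.53 -0.69  1.5   0.35  1.24 -0.85]
```

View pics/v4.png

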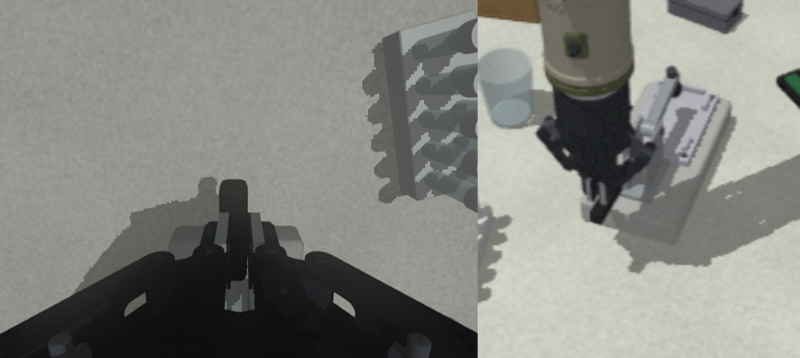

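The jaws are on the grip (230,240), and the reading is just low for its 16 mm. I'll raise the handle along its arc, first half.

Call:
step_arm --pt "0.008 0 -0.002 0.0106 0" --pt "0.008 0 0 0 0" --pt "0.008 0 -0.003 0.0104 0" --pt "0.008 -0.001 -0.004 0.01 0" --pt "0.008 -0.001 -0.005 0.0096 0" --pt "0.008 -0.001 -0.006 0.0089 0" --pt "0.008 -0.001 -0.007 0.0082 0" --pt "0.008 0 0 0 0" --pt "0.008 0 0 0 0"

```text
clock: 5.5
position: [0.5871, 0.2208, 0.1677]
ee_rot: [0.536, 0.461, -0.536, 0.461]
ft_force: [-0.6, -0.6, 0.6]
grip_width: 0.092
```

```bash
python3 -c "
from h import *
o=pose();d=(o['position'][:2]-[.554,.0216])@[.1495,.9888]-.127;h=o['position'][2]+.019-.11;print(d,h,np.hypot(d,h),np.arctan2(h,d))"
```

```text
t 5.5 tcp [0.5871 0.2208 0.1677] jaw -8.61 f [-0.6 -0.6  0.6] grip 7.9 q [ 0.1   0.45 -0.71  1.48  0.3   1.32 -0.78]
0.0749492847227346 0.07666034142397622 0.10721102195059118 0.7966836213407212
```

Call:
step_arm --pt "0.008 -0.001 -0.008 0.0074 0" --pt "0.008 -0.001 -0.0087 0.0065 0" --pt "0.008 -0.0015 -0.0092 0.0057 0" --pt "0.008 -0.0015 -0.0098 0.0045 0" --pt "0.008 -0.0015 -0.0101 0.0035 0" --pt "0.008 0 0 0 0" --pt "0.008 0 0 0 0"

```text
clock: 6.08
position: [0.5804, 0.1747, 0.1949]
ee_rot: [0.536, 0.461, -0.536, 0.461]
ft_force: [0.3, 0.5, 0.2]
grip_width: 0.095
```

```bash
python3 - <<'E'
from h import *
o=pose();d=(o['position'][:2]-[.554,.0216])@[.1495,.9888]-.127;h=o['position'][2]+.019-.11;print(d,h,np.hypot(d,h),np.arctan2(h,d))
p=camera("scene");s=camera("side")
b=[cv2.resize(k["color"][r:r+200,c:c+180,::-1],(400,444)) for k,r,c in [(s,180,220),(p,170,250)]]
cv2.imwrite("pics/v5.png",np.hstack(b))
E
```

```text
t 6.08 tcp [0.5804 0.1747 0.1949] jaw -8.63 f [0.3 0.5 0.2] grip 8.1 q [ 0.19  0.38 -0.72  1.5   0.25  1.35 -0.7 ]
0.028375589371378268 0.10386359070470937 0.10766995656286142 1.3041038252431865
```

View pics/v5.png

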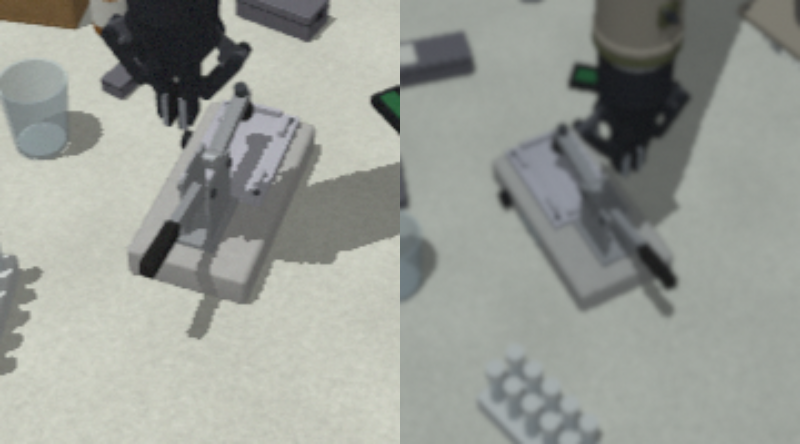

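The view shows the handle still low at side crop (160,245), so the fingers came up empty. I'll measure the handle again.

```bash
cat >> h.py <<'E'
O=np.array([.554,.0216]);_c,_s=np.cos(np.radians(-98.6)),np.sin(np.radians(-98.6));R2=np.array([[_c,_s],[-_s,_c]])
def loc(W): return np.dstack([(W[...,:2]-O)@R2.T,W[...,2]])
def handle(p,xlo=-.27,xhi=-.15):
    L=loc(cloud(p));r=regions_of(p,"clamp")
    m=cv2.dilate(r[0]["region"].astype(np.uint8),np.ones((5,5)))>0
    m&=(abs(L[...,1])<.03)&(L[...,2]>.06)
    for a in np.arange(xlo,xhi,.015):
        k=m&(L[...,0]>=a)&(L[...,0]<a+.015)
        if k.sum()>5: print(round(a+.0075,4),"z",np.percentile(L[k][:,2],[10,50,95]).round(3),"y",np.percentile(L[k][:,1],[5,50,95]).round(4),k.sum())
E
python3 - <<'E'
from h import *
for n in ["scene","side"]: print(n);handle(camera(n))
E
```

```text
scene
-0.2475 z [0.123 0.132 0.137] y [-0.0057  0.002   0.0082] 49
-0.2325 z [0.124 0.131 0.134] y [-0.0056  0.004   0.0084] 40
-0.2175 z [0.121 0.129 0.133] y [-0.0042  0.0033  0.0084] 41
-0.2025 z [0.121 0.128 0.13 ] y [-0.0056  0.0037  0.0086] 39
-0.1875 z [0.117 0.126 0.129] y [-0.004   0.0032  0.008 ] 28
-0.1725 z [0.112 0.122 0.126] y [-0.0028  0.0037  0.0055] 29
-0.1575 z [0.11  0.121 0.124] y [-0.0033  0.0033  0.006 ] 29
-0.1425 z [0.073 0.113 0.122] y [-0.0137  0.0044  0.0155] 54
side
-0.2475 z [0.123 0.131 0.135] y [-0.0099 -0.0037  0.0037] 78
-0.2325 z [0.124 0.132 0.134] y [-0.0101 -0.0053  0.0035] 50
-0.2175 z [0.12  0.129 0.132] y [-0.0104 -0.0061  0.0035] 54
-0.2025 z [0.119 0.128 0.13 ] y [-0.01   -0.0061  0.003 ] 47
-0.1875 z [0.123 0.126 0.128] y [-0.0083 -0.004   0.0024] 34
-0.1725 z [0.112 0.122 0.125] y [-0.0075 -0.0053  0.0021] 37
-0.1575 z [0.111 0.12  0.123] y [-0.0073 -0.0052  0.0018] 35
-0.1425 z [0.073 0.111 0.122] y [-0.0177 -0.007   0.0123] 88
```

```bash
python3 - <<'E'
from h import *
o=pose();t=o["position"]
for n in ["scene","side","wrist"]:
    p=camera(n);W=cloud(p)
    m=(np.hypot(W[...,0]-t[0],W[...,1]-t[1])<.035)&(W[...,2]>.15)&(W[...,2]<.3)
    q=W[m];print(n,m.sum())
    if len(q)>5:
        print(np.percentile(q[:,2],[0,1,3,10,50]).round(3)); k=q[q[:,2]<np.percentile(q[:,2],10)]; print(((k[:,:2]-t[:2])@R2.T).round(4).min(0),((k[:,:2]-t[:2])@R2.T).round(4).max(0))
    save(p,"z_"+n)
E
python3 -c "
import cv2,numpy as np
a=cv2.imread('pics/z_wrist.png')[200:480,160:480];b=cv2.imread('pics/z_side.png')[150:270,240:377]
cv2.imwrite('pics/v6.png',np.hstack([cv2.resize(a,(400,350)),cv2.resize(b,(400,350))]))"
```

```text
t 6.38 tcp [0.5799 0.1763 0.1943] jaw -8.49 f [-1.  -0.1  0.6] grip 7.9 q [ 0.19  0.38 -0.72  1.5   0.25  1.35 -0.7 ]
scene 390
[0.218 0.223 0.227 0.234 0.27 ]
[-0.0119 -0.0159] [0.0066 0.0183]
side 694
[0.219 0.223 0.226 0.235 0.269]
[-0.0121 -0.018 ] [0.0057 0.0161]
wrist 23096
[0.222 0.229 0.234 0.249 0.277]
[-0.012  -0.0162] [0.0113 0.0192]
```

View pics/v6.png

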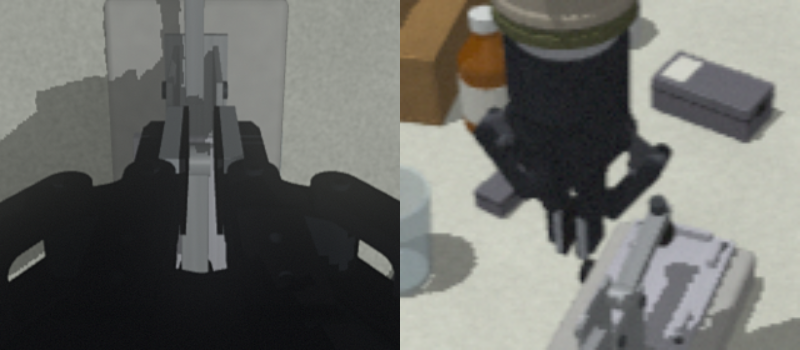

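All three cameras put the fingertips at z ≈ 0.219 while the TCP reads 0.194. The real tips therefore sit about 25 mm above the reported TCP (bench, housing and case heights all check out). So I closed just above the handle; I'll allow for that and go lower.

Call:
step_arm --pt "0.06 0.002 0.017 0 0" --pt "0.06 0.002 0.017 0 0" --pt "0.06 0.002 0.017 0 0" --pt "0.06 0.002 0.018 -0.02 0" --pt "0.06 0 0 -0.024 0" --pt "0.06 0 0 -0.024 0" --pt "0.06 0 0 -0.024 0" --pt "0.06 0 0 -0.024 0" --pt "0.06 0 0 0 0" --pt "0.06 0 0 0 0"

```text
clock: 7.37
position: [0.5875, 0.2446, 0.078]
ee_rot: [-0.535, -0.462, 0.536, -0.461]
ft_force: [0.4, 0.9, 0.7]
grip_width: 0.709
```

Call:
step_arm --pt "0.004 0 0 0 0" --pt "0.004 0 0 0 0" --pt "0.004 0 0 0 0" --pt "0.004 0 0 0 0" --pt "0.004 0 0 0 0" --pt "0.004 0 0 0 0" --pt "0.004 0 0 0 0" --pt "0.004 0 0 0 0" --force 50

```text
clock: 8.03
position: [0.587, 0.2456, 0.0797]
ee_rot: [-0.535, -0.462, 0.536, -0.461]
ft_force: [-7.1, -1.0, 5.6]
grip_width: 0.172
```

```bash
python3 -c "
from h import *
pose()"
```

```text
t 8.03 tcp [0.587  0.2456 0.0797] jaw -8.47 f [-7.1 -1.   5.6] grip 14.7 q [ 0.04  0.55 -0.69  1.54  0.36  1.18 -0.86]
```

Gripped: the opening is 14.7 mm. I'll raise it along the arc.

Call:
step_arm --pt "0.004 0 -0.002 0.0103 0" --pt "0.004 0 -0.003 0.0101 0" --pt "0.004 0 0 0 0"

```text
clock: 8.28
position: [0.5861, 0.2399, 0.0997]
ee_rot: [-0.535, -0.462, 0.537, -0.461]
ft_force: [-12.8, -2.0, 2.3]
grip_width: 0.176
```

Call:
step_arm --pt "0.004 -0.001 -0.004 0.0097 0" --pt "0.004 -0.001 -0.005 0.0093 0" --pt "0.004 -0.001 -0.006 0.0086 0" --pt "0.004 -0.001 -0.007 0.008 0" --pt "0.004 -0.001 -0.0076 0.0072 0" --pt "0.004 -0.001 -0.0084 0.0063 0" --pt "0.004 0 0 0 0"

```text
clock: 8.87
position: [0.5802, 0.2006, 0.1491]
ee_rot: [-0.535, -0.462, 0.537, -0.461]
ft_force: [-13.5, -1.0, -1.6]
grip_width: 0.176
```

```bash
python3 - <<'E'
from h import *
o=pose();d=(o['position'][:2]-O)@[.1495,.9888]-.127;h=o['position'][2]+.044-.11;print(d,h,np.hypot(d,h),np.arctan2(h,d))
L=loc(cloud(camera("side")));m=clean((L[...,2]>.13)&(L[...,0]<0)&(L[...,0]>-.12)&(abs(L[...,1])<.015));print(m.sum(),np.percentile(L[m],[2,50,98],axis=0).round(3))
E
```

```text
t 8.87 tcp [0.5802 0.2006 0.1491] jaw -8.55 f [-13.5  -1.   -1.6] grip 15.0 q [ 0.14  0.44 -0.71  1.53  0.29  1.28 -0.76]
0.05388446718571879 0.08312546398485769 0.09906249828561098 0.9956659971962314
153 [[-0.065 -0.013  0.17 ]
 [-0.052 -0.007  0.188]
 [-0.024  0.004  0.199]]
```

Call:
step_arm --pt "0.004 -0.002 -0.0089 0.0055 0" --pt "0.004 -0.002 -0.0095 0.0044 0" --pt "0.004 -0.002 -0.0098 0.0034 0" --pt "0.004 -0.002 -0.0098 0.0023 0" --pt "0.004 0 0 0 0"

```text
clock: 9.33
position: [0.5744, 0.1627, 0.1652]
ee_rot: [0.537, 0.461, -0.536, 0.461]
ft_force: [-1.6, 0.9, -7.2]
grip_width: 0.172
```

```bash
python3 - <<'E'
from h import *
o=pose();d=(o['position'][:2]-O)@[.1495,.9888]-.127;h=o['position'][2]+.044-.11;print(d,h,np.hypot(d,h),np.arctan2(h,d))
L=loc(cloud(camera("side")));m=clean((L[...,2]>.13)&(L[...,0]<0)&(L[...,0]>-.12)&(abs(L[...,1])<.015));print(m.sum(),np.percentile(L[m],[2,50,98],axis=0).round(3))
E
```

```text
t 9.33 tcp [0.5744 0.1627 0.1652] jaw -8.62 f [-1.6  0.9 -7.2] grip 14.7 q [ 0.22  0.38 -0.72  1.56  0.26  1.29 -0.69]
0.015521572235279196 0.09919368482816031 0.1004007286549425 1.4155775890243176
452 [[-0.117 -0.014  0.134]
 [-0.101 -0.004  0.581]
 [-0.066  0.013  0.593]]
```

Call:
step_arm --pt "0.06 0 0 0 0" --pt "0.06 0 0 0 0" --pt "0.06 0 0 0 0" --pt "0.085 0 0 0.03 0" --pt "0.085 0 0 0.035 0" --pt "0.085 0 0 0.035 0" --pt "0.085 0 0 0.035 0" --pt "0.085 0 -0.01 0.02 0.0" --pt "0.085 -0.001 -0.025 0 0.06" --pt "0.085 -0.001 -0.03 0 0.09" --pt "0.085 -0.001 -0.032 0 0.1" --pt "0.085 -0.001 -0.032 0 0.1"

```text
clock: 10.38
position: [0.5703, 0.0337, 0.3197]
ee_rot: [0.446, 0.548, -0.445, 0.55]
ft_force: [2.0, -0.1, 1.2]
grip_width: 0.996
```

Call:
step_arm --pt "0.085 -0.001 -0.032 0 0.1" --pt "0.085 -0.001 -0.032 0 0.1" --pt "0.085 -0.001 -0.032 0 0.1" --pt "0.085 -0.001 -0.032 0 0.1" --pt "0.085 -0.001 -0.032 0 0.1" --pt "0.085 -0.001 -0.032 0 0.1" --pt "0.085 -0.001 -0.032 -0.01 0.1" --pt "0.085 -0.001 -0.032 -0.02 0.1" --pt "0.085 -0.001 -0.032 -0.02 0.1" --pt "0.085 0 -0.03 -0.02 0.1" --pt "0.085 0 0 0 0" --pt "0.085 0 0 0 0"

```text
clock: 11.38
position: [0.5602, -0.2855, 0.2475]
ee_rot: [0.132, 0.695, -0.131, 0.694]
ft_force: [1.1, 0.6, 0.5]
grip_width: 0.99
```

```bash
python3 - <<'E'
from h import *
o=pose()
p=camera("wrist");W=cloud(p);x,y,z=[W[...,i] for i in range(3)];t=o["position"]
m=clean((z>.030)&(z<.05)&(x>.45)&(x<.66)&(y>-.37)&(y<-.2)); print("case",box(W[m]),np.nanmedian(z[m]),m.sum())
for n in ["scene","side"]:
    W=cloud(camera(n));m=clean((np.hypot(W[...,0]-t[0],W[...,1]-t[1])<.07)&(W[...,2]>t[2]-.03)&(W[...,2]<t[2]+.2));print(n,np.percentile(W[m][:,2],[0,1,3])-t[2])
    L=loc(W);m=clean((L[...,2]>.13)&(L[...,2]<.26)&(L[...,0]<.05)&(L[...,0]>-.27)&(abs(L[...,1])<.015));print(m.sum(),np.percentile(L[m],[2,50,98],axis=0).round(3).tolist())
E
```

```text
t 11.38 tcp [ 0.5602 -0.2855  0.2475] jaw 68.59 f [1.1 0.6 0.5] grip 84.5 q [ 0.89  0.4  -0.68  1.35  0.25  1.47  1.43]
case (array([ 557.7, -286.8]), array([ 56.1, 112.4]), 69.6) 0.039838751652168436 6174
scene [0.0403462  0.0454695  0.05258111]
413 [[-0.171, -0.007, 0.134], [-0.094, 0.004, 0.195], [-0.062, 0.01, 0.23]]
side [0.03960989 0.04392315 0.04955124]
598 [[-0.172, -0.012, 0.134], [-0.1, -0.006, 0.194], [-0.063, 0.005, 0.23]]
```

Call:
step_arm --pt "0.085 -0.0024 -0.0013 -0.03 0.017" --pt "0.085 0 0 -0.035 0" --pt "0.085 0 0 -0.035 0" --pt "0.085 0 0 -0.035 0" --pt "0.085 0 0 -0.035 0" --pt "0.085 0 0 -0.035 0" --pt "0.085 0 0 -0.03 0" --pt "0.085 0 0 0 0" --pt "0.085 0 0 0 0"

```text
clock: 12.28
position: [0.559, -0.2832, 0.0141]
ee_rot: [0.124, 0.697, -0.123, 0.696]
ft_force: [0.8, 0.1, 1.6]
grip_width: 0.995
```

```bash
python3 - <<'E'
from h import *
o=pose();t=o["position"]
for n in ["scene","side"]:
    W=cloud(camera(n));m=clean((np.hypot(W[...,0]-t[0],W[...,1]-t[1])<.07)&(W[...,2]>.045)&(W[...,2]<.2));print(n,np.percentile(W[m][:,2],[0,1,3])-t[2])
E
```

```text
t 12.28 tcp [ 0.559  -0.2832  0.0141] jaw 69.86 f [0.8 0.1 1.6] grip 85.0 q [ 0.87  0.59 -0.62  1.62  0.38  1.06  1.36]
scene [0.03311893 0.04427322 0.05025493]
side [0.03749686 0.04524214 0.05077028]
```

Call:
step_arm --pt "0.085 -0.001 -0.003 -0.012 0" --pt "0.085 0 0 -0.01 0" --pt "0.085 0 0 -0.008 0" --pt "0.085 0 0 0 0" --pt "0.085 0 0 0 0"

```text
clock: 12.8
position: [0.5574, -0.2872, -0.0168]
ee_rot: [0.124, 0.696, -0.124, 0.696]
ft_force: [0.3, 0.4, 0.3]
grip_width: 0.994
```

Call:
step_arm --pt "0.045 0 0 0 0" --pt "0.045 0 0 0 0" --pt "0.045 0 0 0 0" --pt "0.045 0 0 0 0" --pt "0.045 0 0 0 0" --pt "0.045 0 0 0 0" --pt "0.045 0 0 0 0" --pt "0.045 0 0 0 0" --force 35

```text
clock: 13.47
position: [0.5582, -0.2876, -0.0157]
ee_rot: [0.124, 0.696, -0.124, 0.696]
ft_force: [0.7, 1.6, 5.2]
grip_width: 0.647
```

```bash
python3 -c "
from h import *
pose()"
```

```text
t 13.47 tcp [ 0.5582 -0.2876 -0.0157] jaw 69.79 f [0.7 1.6 5.2] grip 55.3 q [ 0.86  0.62 -0.6   1.64  0.4   1.01  1.35]
```

The case is gripped (55 mm). I'll lift, swing over to the nest and check there.

Call:
step_arm --pt "0.045 0 0 0.012 0" --pt "0.045 0 0 0.022 0" --pt "0.045 0 0 0.027 0" --pt "0.045 0 0 0.027 0" --pt "0.045 0 0 0.027 0" --pt "0.045 0 0 0.027 0" --pt "0.045 0 0.01 0.018 -0.05" --pt "0.045 0 0.02 0 -0.08" --pt "0.045 0 0.023 0 -0.1" --pt "0.045 0 0.023 0 -0.1" --pt "0.045 0 0.023 0 -0.1" --pt "0.045 0 0.023 0 -0.1"

```text
clock: 14.47
position: [0.557, -0.1643, 0.1438]
ee_rot: [0.304, 0.639, -0.304, 0.638]
ft_force: [-0.5, 0.4, -4.2]
grip_width: 0.649
```

Call:
step_arm --pt "0.045 0 0.023 0 -0.1" --pt "0.045 0 0.023 0 -0.1" --pt "0.045 0 0.023 0 -0.1" --pt "0.045 0 0.023 0 -0.1" --pt "0.045 0 0.023 0 -0.1" --pt "0.045 0 0.023 0 -0.1" --pt "0.045 0 0.022 0 -0.1" --pt "0.045 0 0.02 0 -0.1" --pt "0.045 0 0 0 -0.038" --pt "0.045 0 0 0 0" --pt "0.045 0 0 0 0"

```text
clock: 15.38
position: [0.5574, 0.0141, 0.1437]
ee_rot: [-0.535, -0.462, 0.536, -0.462]
ft_force: [-0.1, -0.1, -4.3]
grip_width: 0.651
```

```bash
python3 - <<'E'
from h import *
o=pose();t=o["position"];print("tool in mixer",((t[:2]-O)@R2.T).round(4),t[2]+.0157)
for n in ["scene","side","wrist"]:
    p=camera(n);L=loc(cloud(p));r=regions_of(p,"slide_case")
    zt=t[2]+.0157+.04
    m=clean((abs(L[...,2]-zt)<.012)&(abs(L[...,0])<.075)&(abs(L[...,1])<.05)); print(n,m.sum(),box(L[m]),np.median(L[m][:,2]))
    mh=clean((L[...,2]>.03)&(L[...,2]<.045)&(L[...,0]>-.19)&(L[...,0]<.09)&(abs(L[...,1])<.08)); print("housing",mh.sum(),box(L[mh]))
    save(p,"n_"+n)
E
python3 -c "
import cv2,numpy as np
a=cv2.imread('pics/n_wrist.png');b=cv2.imread('pics/n_side.png')[150:350,230:410]
cv2.imwrite('pics/v7.png',np.hstack([cv2.resize(a,(400,300)),cv2.resize(b,(333,300)) if 0 else cv2.resize(b,(360,300))]))"
```

```text
t 15.38 tcp [0.5574 0.0141 0.1437] jaw -8.5 f [-0.1 -0.1 -4.3] grip 55.6 q [ 0.42  0.29 -0.62  1.7   0.18  1.21 -0.39]
tool in mixer [0.0069 0.0045] 0.159417078406648
scene 646 (array([-20. ,   1.5]), array([100.3,  80.2]), 20.5) 0.19907863940034431
housing 1413 (array([-45.8,   2.2]), array([250. , 131.2]), 0.2)
side 893 (array([-9.4,  5.9]), array([ 80.1, 118.3]), 74.9) 0.19897383949884528
housing 1957 (array([-48.6,  -2.6]), array([246.8, 130.1]), 0.1)
wrist 48541 (array([-12.6,   9.9]), array([ 79.8, 116.7]), 73.9) 0.19925526342371958
housing 16307 (array([-43.2,   5.4]), array([199.2, 141.8]), 0.5)
```

View pics/v7.png

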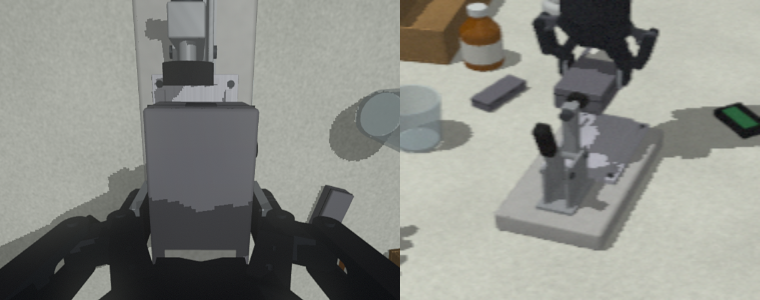

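```bash
python3 - <<'E'
from h import *
o=pose();t=o["position"];T=(t[:2]-O)@R2.T;print("tool",T.round(4))
p=camera("wrist");L=loc(cloud(p))
m=clean((abs(L[...,2]-.1992)<.004)&(L[...,0]<-.005)&(L[...,0]>-.075)&(abs(L[...,1])<.06));q=L[m]
print("far edge x",np.percentile(q[:,0],[.1,.5,1,3]).round(4),"z",np.percentile(q[:,2],[5,50,95]).round(4))
for a in np.arange(-.05,-.005,.01):
    k=q[(q[:,0]>a)&(q[:,0]<a+.01)];print(round(a,3),np.percentile(k[:,1],[.5,99.5]).round(4),k[:,1].ptp() if 0 else '',len(k))
for y0 in np.arange(-.025,.04,.01):
    k=q[(q[:,1]>y0)&(q[:,1]<y0+.01)]
    if len(k)>20: print("y",round(y0,3),np.percentile(k[:,0],[.5]).round(4))
for n in ["scene","side"]:
    p=camera(n);L=loc(cloud(p));m=regions_of(p,"slide_case")[0]["region"]&(abs(L[...,2]-.199)<.006);q=L[m]
    print(n,len(q),np.percentile(q,[1,99],axis=0).round(4).tolist())
E
```

```text
t 15.68 tcp [0.5577 0.0139 0.1437] jaw -8.62 f [ 0.4 -0.5 -3.7] grip 55.4 q [ 0.42  0.29 -0.62  1.7   0.18  1.21 -0.39]
tool [0.0071 0.0049]
far edge x [-0.0747 -0.0737 -0.0725 -0.0638] z [0.198  0.1992 0.2003]
-0.05 [-0.021   0.0338]  6183
-0.04 [-0.021   0.0337]  5692
-0.03 [-0.0211  0.0337]  5341
-0.02 [-0.0211  0.0336]  4940
-0.01 [-0.0212  0.0336]  2297
y -0.025 [-0.0504]
y -0.015 [-0.069]
y -0.005 [-0.0747]
y 0.005 [-0.0697]
y 0.015 [-0.0503]
y 0.025 [-0.0502]
scene 481 [[-0.0511, -0.0212, 0.1939], [0.0359, 0.0345, 0.2029]]
side 665 [[-0.0515, -0.0244, 0.1939], [0.0504, 0.0305, 0.2021]]
```

The case is held level in line with the mixer and sits 5.7 mm (x) and 6.3 mm (y) off in mixer axes. The clamp arm is up (side view: pad near (575,100)). I'll lower below the pad's height first, then correct.

Call:
step_arm --pt "0.045 0 0 -0.02 0" --pt "0.045 0 0 -0.025 0" --pt "0.045 -0.0027 0.0033 -0.01 0" --pt "0.045 -0.0027 0.0033 -0.01 0" --pt "0.045 0 0 -0.012 0" --pt "0.045 0 0 0 0" --pt "0.045 0 0 0 0"

```text
clock: 16.52
position: [0.5523, 0.0212, 0.0668]
ee_rot: [-0.536, -0.461, 0.536, -0.461]
ft_force: [0.0, 0.7, -3.8]
grip_width: 0.651
```

```bash
python3 - <<'E'
from h import *
o=pose();t=o["position"];T=(t[:2]-O)@R2.T;print("tool",T.round(4),"base",t[2]+.0157)
p=camera("wrist");L=loc(cloud(p));zt=t[2]+.0557
m=clean((abs(L[...,2]-zt)<.004)&(L[...,0]<-.005)&(L[...,0]>-.075)&(abs(L[...,1])<.06));q=L[m]
print("z",zt,np.percentile(q[:,2],[5,50,95]).round(4))
for a in [-.05,-.03]:
    k=q[(q[:,0]>a)&(q[:,0]<a+.01)];print(round(a,3),np.percentile(k[:,1],[.5,99.5]).round(4),len(k))
for y0 in np.arange(-.025,.03,.01):
    k=q[(q[:,1]>y0)&(q[:,1]<y0+.01)]
    if len(k)>20: print("y",round(y0,3),np.percentile(k[:,0],[.5]).round(4))
m=clean((L[...,2]>.055)&(L[...,2]<.0625)&(abs(L[...,0])<.08)&(abs(L[...,1])<.06)); q=L[m];print("lips",m.sum(),np.percentile(q,[1,50,99],axis=0).round(4).tolist())
m=clean((L[...,2]>.034)&(L[...,2]<.043)&(L[...,0]<-.08)&(L[...,0]>-.16)&(abs(L[...,1])<.08)); q=L[m];print("hous y",np.percentile(q[:,1],[.5,99.5]).round(4))
E
```

```text
t 16.52 tcp [0.5523 0.0212 0.0668] jaw -8.58 f [ 0.   0.7 -3.8] grip 55.6 q [ 0.39  0.36 -0.6   1.79  0.23  1.07 -0.44]
tool [ 0.0007 -0.0016] base 0.0824760940521094
z 0.12247609405210941 [0.1212 0.1223 0.1234]Traceback (most recent call last):
  File "<stdin>", line 7, in <module>
    return _quantile_unchecked(
        a, q, axis, out, overwrite_input, method, keepdims, weights)
    return _ureduce(a,
                    func=_quantile_ureduce_func,
    ...<5 lines>...
                    overwrite_input=overwrite_input,
                    method=method)
    r = func(a, **kwargs)
    result = _quantile(arr,
                       quantiles=q,
    ...<2 lines>...
                       out=out,
                       weights=wgt)
    slices_having_nans = np.isnan(arr[-1, ...])
                                  ~~~^^^^^^^^^
IndexError: index -1 is out of bounds for axis 0 with size 0
```

```bash
python3 - <<'E'
from h import *
p=camera("wrist");save(p,"n2");L=loc(cloud(p));t=monitor.get_obs()["position"]
print("valid",np.isfinite(L[...,2]).mean())
m=clean((abs(L[...,2]-.1225)<.012)&(abs(L[...,0])<.075)&(abs(L[...,1])<.06));q=L[m];print(m.sum(),np.percentile(q,[.5,50,99.5],axis=0).round(4).tolist())
for r in range(100,340,40): print(r,L[r,320].round(3), L[r,250].round(3))
for x0 in [-.052,-.045,-.035,-.02]:
    k=m&(abs(L[...,0]-x0)<.004); print(x0,k.sum(), np.percentile(L[k][:,1],[.5,99.5]).round(4) if k.any() else '')
for y0 in [-.022,-.015,.015,.022]:
    k=m&(abs(L[...,1]-y0)<.003)&(L[...,0]>-.07); print("y",y0, np.percentile(L[k][:,0],[.5]).round(4) if k.any() else '')
E
```

```text
valid 0.8613216145833333
31920 [[-0.0368, -0.0389, 0.1134], [-0.0075, 0.0001, 0.123], [0.0279, 0.0393, 0.1332]]
100 [nan nan nan] [-0.083 -0.034  0.041]
140 [nan nan nan] [nan nan nan]
180 [nan nan nan] [nan nan nan]
220 [nan nan nan] [nan nan nan]
260 [-0.03   0.     0.123] [-0.029 -0.022  0.122]
300 [nan nan nan] [-0.016 -0.023  0.123]
-0.052 0 
-0.045 0 
-0.035 3074 [-0.0272  0.0278]
-0.02 3919 [-0.0272  0.0277]
y -0.022 [-0.0373]
y -0.015 [-0.0365]
y 0.015 [-0.0363]
y 0.022 [-0.0368]
```

View pics/n2.png

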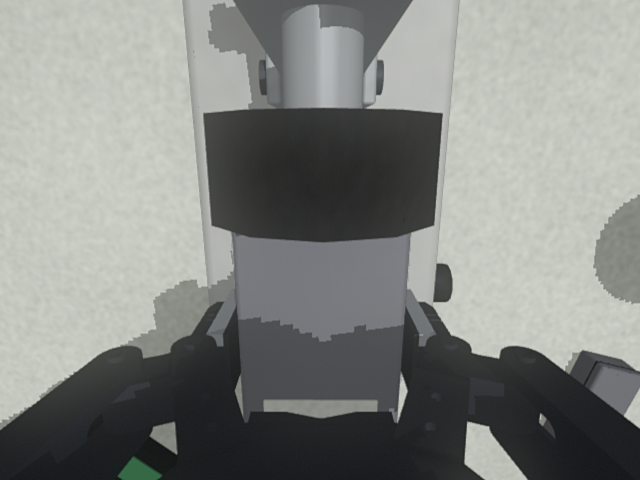

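The case is centred across (y from -27 to +28 mm). The pad (320,170) hides the clamp end because it is close in front of the wrist camera, so I'll check that clearance.

```bash
python3 - <<'E'
from h import *
p=camera("wrist");M=np.array(p["cam_to_world"]);print("cam local",((M[:2,3]-O)@R2.T).round(3),M[2,3].round(3),"axis",(M[:3,:3]@[0,0,-1]).round(2))
t=monitor.get_obs()["position"];print(((t[:2]-O)@R2.T).round(4),t[2])
for n in ["scene","side"]:
    L=loc(cloud(camera(n)))
    for z0 in np.arange(.13,.36,.015):
        k=(L[...,2]>z0)&(L[...,2]<z0+.015)&(abs(L[...,1])<.05)&(L[...,0]<.08)&(L[...,0]>-.2)
        k2=k&(L[...,0]>-.06);k3=k&(L[...,0]<=-.055)
        print(n,round(z0,3),"gripper xmin",np.percentile(L[k2][:,0],2).round(3) if k2.sum()>5 else '',"clamp xmax",np.percentile(L[k3][:,0],98).round(3) if k3.sum()>5 else '')
E
```

```text
cam local [-0.069  0.   ] 0.236 axis [-0.04 -0.27 -0.96]
[ 0.0007 -0.0007] 0.06773460108727357
scene 0.13 gripper xmin -0.011 clamp xmax -0.08
scene 0.145 gripper xmin -0.012 clamp xmax -0.078
scene 0.16 gripper xmin -0.016 clamp xmax -0.078
scene 0.175 gripper xmin -0.018 clamp xmax -0.067
scene 0.19 gripper xmin -0.02 clamp xmax -0.061
scene 0.205 gripper xmin -0.023 clamp xmax -0.06
scene 0.22 gripper xmin -0.036 clamp xmax -0.157
scene 0.235 gripper xmin -0.037 clamp xmax 
scene 0.25 gripper xmin -0.036 clamp xmax 
scene 0.265 gripper xmin -0.036 clamp xmax 
scene 0.28 gripper xmin -0.041 clamp xmax 
scene 0.295 gripper xmin -0.042 clamp xmax 
scene 0.31 gripper xmin -0.04 clamp xmax 
scene 0.325 gripper xmin -0.042 clamp xmax 
scene 0.34 gripper xmin -0.051 clamp xmax 
scene 0.355 gripper xmin -0.041 clamp xmax 
side 0.13 gripper xmin -0.014 clamp xmax -0.08
side 0.145 gripper xmin -0.014 clamp xmax -0.084
side 0.16 gripper xmin -0.017 clamp xmax -0.083
side 0.175 gripper xmin -0.018 clamp xmax -0.068
side 0.19 gripper xmin -0.02 clamp xmax -0.06
side 0.205 gripper xmin -0.02 clamp xmax -0.061
side 0.22 gripper xmin -0.037 clamp xmax -0.158
side 0.235 gripper xmin -0.037 clamp xmax 
side 0.25 gripper xmin -0.038 clamp xmax 
side 0.265 gripper xmin -0.036 clamp xmax 
side 0.28 gripper xmin -0.042 clamp xmax 
side 0.295 gripper xmin -0.043 clamp xmax 
side 0.31 gripper xmin -0.041 clamp xmax 
side 0.325 gripper xmin -0.044 clamp xmax 
side 0.34 gripper xmin -0.05 clamp xmax 
side 0.355 gripper xmin -0.041 clamp xmax
```

There's no camera body in the way: the gripper reaches x ≥ -0.042 (-0.051 higher up) and the pad reaches -0.060. I'll lower the case into the nest.

Call:
step_arm --pt "0.045 0 0 -0.01 0" --pt "0.045 0 0 -0.01 0" --pt "0.045 0 0 -0.007 0" --pt "0.045 0 0 -0.003 0" --pt "0.045 0 0 0 0" --pt "0.045 0 0 0 0"

```text
clock: 17.27
position: [0.5522, 0.0212, 0.0365]
ee_rot: [-0.536, -0.461, 0.536, -0.461]
ft_force: [0.2, -0.1, -2.9]
grip_width: 0.651
```

Call:
step_arm --pt "0.045 0 0 -0.001 0" --pt "0.045 0 0 -0.001 0" --pt "0.045 0 0 0 0" --pt "0.045 0 0 0 0"

```text
clock: 17.6
position: [0.5525, 0.0211, 0.0349]
ee_rot: [0.536, 0.461, -0.536, 0.461]
ft_force: [1.0, 0.3, -4.4]
grip_width: 0.651
```

Call:
step_arm --pt "0.045 0 0 -0.001 0" --pt "0.045 0 0 0 0" --pt "0.064 0 0 0 0" --pt "0.08 0 0 0 0" --pt "0.08 0 0 0 0" --pt "0.08 0 0 0 0" --pt "0.08 0 0 0.01 0" --pt "0.08 0 0 0.02 0" --pt "0.08 0 0 0.03 0" --pt "0.08 0 0 0.03 0" --pt "0.08 0 0 0.03 0" --pt "0.08 0 0 0.03 0"

```text
clock: 18.6
position: [0.5522, 0.0213, 0.1861]
ee_rot: [0.536, 0.461, -0.536, 0.461]
ft_force: [0.7, 0.2, -0.1]
grip_width: 0.938
```

Call:
step_arm --pt "0.08 0 -0.01 0.03 0" --pt "0.08 0 -0.02 0.03 0" --pt "0.08 0 -0.02 0.03 0" --pt "0.08 0 0 0.03 0" --pt "0.08 0 0 0 0" --pt "0.08 0 0 0 0"

```text
clock: 19.1
position: [0.5531, -0.0286, 0.3061]
ee_rot: [0.537, 0.46, -0.535, 0.462]
ft_force: [0.1, -0.2, -0.8]
grip_width: 0.937
```

```bash
python3 - <<'E'
from h import *
pose()
for n in ["scene","side","wrist"]:
    p=camera(n);L=loc(cloud(p))
    m=clean((abs(L[...,2]-.09)<.008)&(abs(L[...,0])<.075)&(abs(L[...,1])<.05)); q=L[m]
    A=np.c_[q[:,:2],np.ones(len(q))];c=np.linalg.lstsq(A,q[:,2],rcond=None)[0]
    print(n,m.sum(),box(q),"z",np.median(q[:,2]).round(4),"tilt",c[:2].round(3))
    m=clean((L[...,2]>.03)&(L[...,2]<.045)&(L[...,0]>-.19)&(L[...,0]<.09)&(abs(L[...,1])<.08));print("housing",box(L[m]))
    m=clean((L[...,2]>.13)&(L[...,2]<.26)&(L[...,0]<-.11)&(L[...,0]>-.22)&(abs(L[...,1])<.015));q=L[m]
    if len(q)>9: print("handle",len(q),[(round(a,3),np.median(q[abs(q[:,2]-a)<.01][:,0]).round(4)) for a in (.17,.19,.21,.225) if (abs(q[:,2]-a)<.01).any()])
E
```

```text
t 19.1 tcp [ 0.5531 -0.0286  0.3061] jaw -8.6 f [ 0.1 -0.2 -0.8] grip 80.0 q [ 0.49  0.18 -0.6   1.46  0.1   1.52 -0.26]
scene 597 (array([0.5, 0.4]), array([114. ,  58.4]), 0.2) z 0.0898 tilt [ 0.002 -0.015]
housing (array([-47.9,   2.2]), array([246.1, 130.1]), 0.2)
handle 176 [(0.17, np.float64(-0.1525)), (0.19, np.float64(-0.1587)), (0.21, np.float64(-0.1653)), (0.225, np.float64(-0.1654))]
side 640 (array([-1.1, -2.9]), array([ 57.1, 113. ]), 89.3) z 0.0897 tilt [0.002 0.024]
housing (array([-47.1,  -3.8]), array([129.7, 248.1]), 89.5)
handle 270 [(0.17, np.float64(-0.1557)), (0.19, np.float64(-0.161)), (0.21, np.float64(-0.1668)), (0.225, np.float64(-0.1673))]
wrist 6616 (array([-1.2, -0.1]), array([ 56. , 111.7]), 89.7) z 0.0899 tilt [0.003 0.   ]
housing (array([-36.1,   5.3]), array([220.7, 140.9]), 0.1)
```

The case is seated: lid z 0.090, level, within about 1 mm of centre. Now back to the handle, to grip it and swing it down.

Call:
step_arm --pt "0.08 0.002 0.02 0 0" --pt "0.08 0.003 0.028 0 0" --pt "0.08 0.003 0.028 0 0" --pt "0.08 0.003 0.028 0 0" --pt "0.08 0.003 0.028 0 0" --pt "0.08 0.003 0.028 0 0" --pt "0.08 0.003 0.02 0 0" --pt "0.08 0.002 0.011 -0.02 0" --pt "0.08 0 0 -0.03 0" --pt "0.08 0 0 -0.03 0" --pt "0.08 0 0 0 0" --pt "0.08 0 0 0 0"

```text
clock: 20.25
position: [0.5732, 0.1618, 0.2224]
ee_rot: [-0.535, -0.462, 0.537, -0.461]
ft_force: [-0.0, 0.1, 1.5]
grip_width: 0.939
```

Call:
step_arm --pt "0.08 0 0 -0.025 0" --pt "0.08 0 0 -0.025 0" --pt "0.08 0 0 -0.015 0" --pt "0.08 0 0 0 0" --pt "0.08 0 0 0 0"

```text
clock: 20.67
position: [0.5749, 0.1622, 0.1603]
ee_rot: [0.536, 0.461, -0.536, 0.461]
ft_force: [-0.1, 0.1, 0.4]
grip_width: 0.937
```

Call:
step_arm --pt "0.004 0 0 0 0" --pt "0.004 0 0 0 0" --pt "0.004 0 0 0 0" --pt "0.004 0 0 0 0" --pt "0.004 0 0 0 0" --pt "0.004 0 0 0 0" --pt "0.004 0 0 0 0" --pt "0.004 0 0 0 0" --pt "0.004 0 0 0 0" --force 60

```text
clock: 21.42
position: [0.5743, 0.1622, 0.1594]
ee_rot: [0.536, 0.461, -0.536, 0.461]
ft_force: [-2.8, -0.8, 5.2]
grip_width: 0.17
```

Call:
step_arm --pt "0.004 0.0015 0.0097 -0.0022 0" --pt "0.004 0.0014 0.0093 -0.0032 0" --pt "0.004 0.0014 0.009 -0.0042 0" --pt "0.004 0.0013 0.0085 -0.0052 0" --pt "0.004 0.0011 0.008 -0.006 0" --pt "0.004 0.0011 0.0072 -0.0068 0" --pt "0.004 0.001 0.0065 -0.0076 0" --pt "0.004 0 0 0 0"

```text
clock: 22.08
position: [0.5833, 0.2221, 0.124]
ee_rot: [0.536, 0.462, -0.535, 0.462]
ft_force: [1.5, 5.7, 0.1]
grip_width: 0.171
```

Call:
step_arm --pt "0.004 0.0009 0.0057 -0.0082 0" --pt "0.004 0.0008 0.0048 -0.0088 0" --pt "0.004 0.0006 0.0039 -0.0092 0" --pt "0.004 0.0004 0.0029 -0.0096 0" --pt "0.004 0.0003 0.0018 -0.0098 0" --pt "0.004 0 0 0 0"

```text
clock: 22.58
position: [0.5864, 0.2423, 0.0782]
ee_rot: [0.537, 0.462, -0.534, 0.461]
ft_force: [5.1, 10.2, -4.3]
grip_width: 0.17
```

```bash
python3 - <<'E'
from h import *
o=pose();d=(o['position'][:2]-O)@[.1495,.9888]-.127;h=o['position'][2]+.044-.11;print(d,h,np.hypot(d,h),np.arctan2(h,d))
L=loc(cloud(camera("side")));m=(L[...,2]>.1)&(L[...,2]<.2)&(L[...,0]<-.01)&(L[...,0]>-.07)&(abs(L[...,1])<.009)
for a in (-.065,-.05,-.035,-.02): k=m&(abs(L[...,0]-a)<.005);print(a,np.median(L[k][:,2]) if k.any() else '')
E
```

```text
t 22.58 tcp [0.5864 0.2423 0.0782] jaw -8.47 f [ 5.1 10.2 -4.3] grip 14.5 q [ 0.04  0.53 -0.67  1.56  0.35  1.17 -0.85]
0.09604765252245645 0.012216572232287448 0.09682146555480986 0.12651349760103095
-0.065 0.11802740150641389
-0.05 0.1203256335246472
-0.035 0.12269600051833979
-0.02 0.12342113176608077
```

Call:
step_arm --pt "0.004 0 0.002 -0.004 0" --pt "0.004 0 0.001 -0.004 0" --pt "0.004 0 0 -0.003 0" --pt "0.004 0 0 0 0" --pt "0.004 0 0 0 0"

```text
clock: 23.05
position: [0.5867, 0.2437, 0.0696]
ee_rot: [0.537, 0.461, -0.535, 0.462]
ft_force: [-5.5, -0.4, 18.7]
grip_width: 0.166
```

Call:
step_arm --pt "0.004 0 0 -0.002 0" --pt "0.004 0 0 -0.002 0" --pt "0.004 0 0 0 0" --pt "0.004 0 0 0 0"

```text
clock: 23.38
position: [0.587, 0.2438, 0.0693]
ee_rot: [0.537, 0.46, -0.535, 0.462]
ft_force: [-18.8, -8.8, 51.2]
grip_width: 0.167
```

The force jumped to 51 N with no movement, so it's on the stop. I'll release, rise and measure.

Call:
step_arm --pt "0.004 0 0 0.003 0" --pt "0.06 0 0 0 0" --pt "0.06 0 0 0 0" --pt "0.06 0 0 0 0" --pt "0.06 0 0 0 0" --pt "0.06 0 0 0.02 0" --pt "0.06 0 0 0.03 0" --pt "0.06 0 0 0.03 0" --pt "0.06 0 0 0.03 0" --pt "0.06 0 0 0.03 0" --pt "0.06 0 0 0.03 0" --pt "0.06 0 0 0 0"

```text
clock: 24.38
position: [0.588, 0.2437, 0.242]
ee_rot: [0.539, 0.46, -0.533, 0.462]
ft_force: [0.9, -0.1, 0.5]
grip_width: 0.704
```

```bash
python3 - <<'E'
from h import *
pose()
for n in ["scene","side"]:
    p=camera(n);print(n);handle(p,-.27,-.15)
    L=loc(cloud(p));m=(L[...,2]>.1)&(L[...,2]<.16)&(abs(L[...,1])<.009)
    print("arm",[(a,np.median(L[m&(abs(L[...,0]-a)<.006)][:,2]).round(4)) for a in (-.065,-.05,-.035,-.02)])
    m=clean((abs(L[...,2]-.09)<.006)&(abs(L[...,0])<.075)&(abs(L[...,1])<.045));print("case",box(L[m]),np.median(L[m][:,2]))
E
```

```text
t 24.38 tcp [0.588  0.2437 0.242 ] jaw -8.61 f [ 0.9 -0.1  0.5] grip 60.1 q [ 0.05  0.42 -0.71  1.35  0.27  1.46 -0.79]
scene
-0.2475 z [0.108 0.117 0.121] y [-0.0052  0.0025  0.0083] 52
-0.2325 z [0.111 0.118 0.122] y [-0.0058  0.0036  0.0082] 42
-0.2175 z [0.109 0.118 0.122] y [-0.0047  0.0041  0.0078] 40
-0.2025 z [0.11  0.118 0.12 ] y [-0.0046  0.0033  0.0085] 40
-0.1875 z [0.11  0.117 0.12 ] y [-0.0046  0.0032  0.0076] 29
-0.1725 z [0.107 0.116 0.122] y [-0.0037  0.0034  0.0054] 31
-0.1575 z [0.107 0.117 0.121] y [-0.004   0.004   0.0055] 28
-0.1425 z [0.087 0.113 0.122] y [-0.0136  0.0046  0.0158] 56
arm [(-0.065, np.float64(0.1164)), (-0.05, np.float64(0.116)), (-0.035, np.float64(0.1155)), (-0.02, np.float64(0.1169))]
case (array([ 3.8, 13.5]), array([ 50.7, 120.7]), 73.9) 0.08989226798499372
side
-0.2475 z [0.106 0.116 0.12 ] y [-0.0099 -0.0038  0.0046] 83
-0.2325 z [0.114 0.118 0.12 ] y [-0.0102 -0.0052  0.0036] 54
-0.2175 z [0.11  0.118 0.12 ] y [-0.0102 -0.0051  0.0042] 54
-0.2025 z [0.11  0.118 0.12 ] y [-0.01   -0.0051  0.0036] 51
-0.1875 z [0.11  0.117 0.12 ] y [-0.0095 -0.0042  0.0023] 36
-0.1725 z [0.108 0.116 0.119] y [-0.0076 -0.0051  0.0019] 42
-0.1575 z [0.108 0.117 0.119] y [-0.0078 -0.0049  0.0015] 38
-0.1425 z [0.075 0.109 0.12 ] y [-0.0172 -0.0072  0.0124] 90
arm [(-0.065, np.float64(0.1163)), (-0.05, np.float64(0.1169)), (-0.035, np.float64(0.1171)), (-0.02, np.float64(0.1166))]
case (array([-0.6, -3.1]), array([ 56.1, 113.9]), 89.5) 0.08960513875618314
```

Handle and arm are level and the case is in place. I'll do one confirming press from above with the fingers shut, since releasing might have lifted the handle a little.

Call:
step_arm --pt "0.0 0 0 -0.03 0" --pt "0.0 0 0 -0.03 0" --pt "0.0 0 0 -0.03 0" --pt "0.0 0 0 -0.03 0" --pt "0.0 0 0 -0.015 0" --pt "0.0 0 0 0 0" --pt "0.0 0 0 0 0" --pt "0.0 0 0 -0.006 0" --pt "0.0 0 0 0 0" --pt "0.0 0 0 0 0"

```text
clock: 25.42
position: [0.5864, 0.2425, 0.0955]
ee_rot: [0.536, 0.461, -0.536, 0.461]
ft_force: [-0.2, -0.4, 0.7]
grip_width: -0.0
```

Call:
step_arm --pt "0.0 0 0 -0.003 0" --pt "0.0 0 0 -0.001 0" --pt "0.0 0 0 0 0" --pt "0.0 0 0 0 0"

```text
clock: 25.75
position: [0.5869, 0.2427, 0.0931]
ee_rot: [0.537, 0.461, -0.535, 0.462]
ft_force: [-4.3, -3.0, 12.8]
grip_width: 0.001
```

Call:
step_arm --pt "0.0 0 0 -0.001 0" --pt "0.0 0 0 -0.001 0" --pt "0.0 0 0 0 0" --pt "0.0 0 0 0 0"

```text
clock: 26.08
position: [0.5871, 0.2428, 0.093]
ee_rot: [0.537, 0.46, -0.535, 0.462]
ft_force: [-9.8, -6.7, 27.8]
grip_width: 0.001
```

Call:
step_arm --pt "0.0 0 0 0.01 0" --pt "0.0 0 0 0.03 0" --pt "0.0 0 0 0.03 0" --pt "0.0 0 0 0.03 0" --pt "0.0 0 0 0.03 0" --pt "0.0 0 0 0 0" --pt "0.0 0 0 0 0"

```text
clock: 26.67
position: [0.587, 0.243, 0.2211]
ee_rot: [0.537, 0.461, -0.535, 0.462]
ft_force: [0.3, -0.5, -0.8]
grip_width: -0.001
```

```bash
python3 - <<'E'
from h import *
pose()
for n in ["side"]:
    p=camera(n);handle(p,-.27,-.15)
    L=loc(cloud(p));m=(L[...,2]>.1)&(L[...,2]<.16)&(abs(L[...,1])<.009)
    print("arm",[(a,np.median(L[m&(abs(L[...,0]-a)<.006)][:,2]).round(4)) for a in (-.065,-.05,-.035,-.02)])
    m=clean((abs(L[...,2]-.09)<.006)&(abs(L[...,0])<.075)&(abs(L[...,1])<.045));print("case",box(L[m]),np.median(L[m][:,2]))
E
```

```text
t 26.67 tcp [0.587  0.243  0.2211] jaw -8.6 f [ 0.3 -0.5 -0.8] grip -0.1 q [ 0.05  0.43 -0.7   1.38  0.28  1.42 -0.8 ]
-0.2475 z [0.107 0.116 0.12 ] y [-0.0101 -0.0044  0.0045] 81
-0.2325 z [0.111 0.118 0.12 ] y [-0.01   -0.0052  0.0041] 55
-0.2175 z [0.11  0.118 0.12 ] y [-0.0104 -0.0054  0.0041] 56
-0.2025 z [0.111 0.118 0.12 ] y [-0.0101 -0.0055  0.0033] 52
-0.1875 z [0.11  0.117 0.119] y [-0.0096 -0.0037  0.0019] 37
-0.1725 z [0.107 0.117 0.119] y [-0.0075 -0.005   0.0021] 38
-0.1575 z [0.107 0.117 0.119] y [-0.0074 -0.0055  0.0016] 37
-0.1425 z [0.079 0.109 0.12 ] y [-0.0179 -0.0066  0.0126] 92
arm [(-0.065, np.float64(0.117)), (-0.05, np.float64(0.1174)), (-0.035, np.float64(0.1173)), (-0.02, np.float64(0.1171))]
case (array([-1.9, -3.1]), array([113.4,  56.9]), 0.5) 0.08958816270475545
```

The handle met the hard stop: 28 N with only 0.1 mm of travel. Everything is level and let go, so I'm handing in.

```bash
python3 -c "
from h import *
print(ticket.hand_in())"
```

```text
the job is handed in; nothing more can be done
None
```

The slide case is in the nest with the clamp shut on it, and I handed the job in at about 27 s of the 72 s allowed. No verdict was reported.

**What I did**
- **Opening the clamp:** the handle stood nearly shut, at about 0.13 rad, with the arm over the nest. I gripped the handle and swung it fully open.
- **Loading the case:** I set it down in the nest and checked that it was seated before the clamp touched it.
- **Closing the clamp:** I swung the handle down to its stop, then pressed once more from above with the fingers shut.

**Last checks**
- **Case:** the lid is at z = 0.090 m, so the underside is on the nest floor. It is level and aligned to within about 0.01 rad. Before clamping, its centre was within about 1.5 mm of the nest's. The final side-camera fit read 3 mm off in y, but that camera shows the same offset for the mixer's housing.
- **Clamp:** handle and arm are both level. The handle met the hard stop at 28 N with only 0.1 mm of travel; while closing it I reached 51 N at the stop. I could not measure the pad's force on the lid directly.
- **Gripper:** it is clear of everything. I did not measure the bystanders again, but no move went near them.

**What disagreed**
- **Fingertip height:** the cameras put the real fingertips about 25 mm (shut) to 40 mm (open) above the reported TCP. My first grasp of the handle therefore closed just above it and moved nothing; I allowed for the offset from then on.
- **Scene and side cameras:** they differ by about 4–6 mm sideways, so I relied on the wrist camera for placing the case.

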